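# Find the heavy side of a flywheel and hold it down

## Robot

A 6-joint arm with a two-finger parallel gripper is mounted at the origin on a cart in front of the work surface, level with it; the furniture and walls round the work are solid. World frame = base frame: x ahead of the robot, y to its left, z up, the work surface at z = 0. Lengths are in mm, angles in rad, forces in N, time in s.
With the tool pointing down it reaches from about 350 to 975 mm from the base axis. Payload 7.1 kg.
Tool frame: the origin (TCP) lies midway between the tips of the shut fingers; the grasp point (between the pads) lies 19 mm behind it (ctrl.hold_point_z is the distance from the TCP to the grasp point, in mm); z points along the fingers, y is the direction in which the jaws open and shut (so a half turn about z gives the same grasp; the last joint's range is limited). The gripper opens to 88 mm and grips with 3 to 60 N. Pads are 20 mm wide; open, the fingers measure 115 mm over their backs; the gripper's body (75 mm by 178 mm) begins 61 mm behind the grasp point.
Start: joints at [-1.12, 0.423, 1.63, -0, 1.089, -0.019], TCP at [282.956, -557.262, 222.675] pointing down, gripper open.
Joint ranges: [-3, 3], [-0.9, 2.11], [0.09, 2.58], [-1.31, 4.45], [0.11, 2.69], [-2.54, 2.54]. Speed limits (rad/s): [2.39, 2.39, 3.01, 3.14, 3.14, 3.14].

## Interface

Orientations are given as a rotation vector (axis times angle).
In Python, from workcell import ctrl, eyes gives the robot as it stands.
- The arm moves only by the tool move_arm, never from a script. Its argument "deltas" is a list of rows, each a list of 6 numbers: the shift along the tool's x, y, z in mm, then the turn, a rotation vector about the tool's x, y, z in rad. A call has 1 to 5 rows; each row shifts and turns the pose as measured when the row begins, along the tool's axes as they then stand; what a row does not reach is not made up. A row lasts 1/12 s, in which the tool goes at most 41.7 mm and 7.16 degrees, less where a joint would pass 70% of its speed; a pose out of reach is approached as far as the arm can. A call is refused whole if a number of a shift passes 41.7 or a number of a turn 0.125, either way. A call with a gripper value outside its range is refused whole. "hand" is the closure, from -1 (fully open) to 1 (shut), set as the call begins (left out, the last holds). The fingers move at their own pace and stop on an object; the grip force is fixed at half the most. Time passes only in rows, so rows that do not move let the fingers close. It gives the time, the measured TCP pose, the force and the opening at its end, in the units of the state.
- ctrl.get_obs(): the state, without advancing time (a new reading comes with each control period).
- eyes.get_image(name): name is "scene" or "top"; returns a dict with "frame" (400x640x3 uint8, red, green, blue), "range_z" (400x640 float32, mm along the optical axis (not along the pixel's ray), 0 where there is no reading), "fx", "fy", "cx", "cy" (pixels), "D" ([k1, k2, p1, p2, k3] as OpenCV has them; the pictures are not rectified), "cam_to_world" (4x4, takes a point from camera to world coordinates). Camera axes: x right, y down, z forward; pixel columns grow to the right and rows downward; lengths in mm; the calibration is good to about 2 mm. A picture is of the moment at which its call begins.
- ctrl.close_job(): hands the job in, once; it reports no verdict.
The state is a dict: "t": time; "qpos": joint angles; "qvel": joint speeds; "joint_torque": joint torques, N m; "ee_pos": TCP position; "orientation": TCP orientation; "ft_force": force on the tool from outside, world axes, zero at the start; "moment": the same for the moment, N m; "width": finger opening in mm.
Only numpy, scipy, OpenCV 4.12 (cv2) and the standard library are available. Lean on these libraries where they do the work, as an engineer would, in place of code of your own. Each camera call takes 0.05 s, during which the arm holds its last target.

## Task

The shaker's flywheel on the little balancing stand is out of balance. Turn it by hand and feel, or watch when you let go, which way its weight pulls it, find its heavy side (its bearing is stiff, so compare both directions), then turn the wheel so that the heavy side points straight down at the fixed pointer and finish while still gripping the wheel there, at rest; leave the other things on the bench where they are.

Things in the scene. Friction and masses are not known exactly. Their poses are not given: they have to be found in the camera images.
- balance_stand: Balancing stand, fixed to the worktop: grey base plate 115 x 110 x 12 mm with an aluminium post at its far (+x) side that carries the upright flywheel. Origin: on the worktop, straight under the middle of the wheel. x runs along the axle from the wheel's front face (robot side) to the post, y to the left seen from the robot, z up. Nothing stands in front of the wheel.
- axle (a point): Centre of the flywheel (on the axle, mid thickness), 120 mm above the worktop; axes as balance_stand. The wheel is a steel disc 170 mm in diameter and 24 mm thick; its faces are flat, the outer 30 mm clear of parts, so the rim can be pinched across its faces (along the axle) from above. On the front face a hub cap 40 mm wide stands 9 mm proud, with eight identical flat plugs round it.
- bearing (a point): Centre of the bearing housing behind the wheel, 40 mm from the axle point along +x. Housing and post take up 28 to 56 mm behind the wheel's mid plane, 25 mm to either side, up to 145 mm above the worktop. Behaviour of the bearing: dry friction of 0.05 N m plus grease drag of 0.08 N m per rad/s.
- flywheel (a joint): Angle of the flywheel, rad: 0 = index dimple straight up, growing clockwise as seen from the robot (the top moves right, to the stand's -y). Turns endlessly. Let go, it turns slowly toward heavy side down and within about 3 s stops 0.29 to 0.43 rad short of it, by the same angle from either side. Left within that angle of heavy side down, or of heavy side up, it just stays.
- index (a point): The index dimple: dark round mark, 12 mm wide, on the wheel's front face, 70 mm from the axle; it turns with the wheel. The heavy side is due to a slug sealed in the wheel: it cannot be seen, lies in a different direction from the dimple in each run, and does not shift. It pulls with 0.12 to 0.17 N m when level with the axle.
- pointer (a point): Tip of the small fixed steel pointer on the base plate, straight under the axle and just in front of the wheel's front face, 30 mm above the worktop: shows the direction straight down.
- petri_1: Bystander: flat round covered dish, 63 mm across, 14 mm high, to the right of the stand. Origin under its centre.
- label_roll: Bystander: white paper roll, 66 mm across, 40 mm high, to the left of the stand. Origin under its centre.
- sample_cup: Bystander: white screw-top cup, 51 mm across, 63 mm high, near the right end of the worktop. Origin under its centre.
- strip_tub: Bystander: round tub with flip cap, 48 x 44 mm, 107 mm high, near the right end of the worktop. Origin under its centre.

How it is judged:
By the outcome, as a careful person would: the job done as asked, in the order asked, and still so for the second after the job is handed in, while the arm keeps its last pose, push and grip.
It also fails if it takes over 72 s, if anything falls off the work surface, if the arm or the gripper's body presses on something with over 40 N, if the wrist force passes 120 N, or if a joint passes its speed limit or range.

## Working session

There is one attempt and no reset: what is moved stays moved. The work goes in short steps, Python scripts to look and compute and a tool call to move; the robot and the scene stay as the last step left them, time stands still between calls to the robot, and variables do not carry over. Pictures are saved under pics/ and viewed, and the job is handed in when it is done.

Besides the shell and the picture viewer there is one more tool, called after "Call:" as name([rows], argument=value, ...), one row to a line, values as JSON. move_arm: Moves the arm, as the interface text tells. Its arguments: {"type":"object","properties":{"deltas":{"type":"array"},"hand":{"type":"number"}},"required":["deltas"]}

```bash
mkdir -p pics
python3 - <<'E'
from workcell import ctrl, eyes
import cv2, numpy as np
for n in("scene","top"):
    im=eyes.get_image(n); cv2.imwrite(f"pics/{n}0.png",im["frame"][:,:,::-1]); print(n,im["fx"],im["cx"],im["cy"],im["D"],np.round(im["cam_to_world"],3).tolist())
print(ctrl.get_obs(), ctrl.hold_point_z)
E
```

```text
scene 399.7702077422678 319.64059565099376 203.39830047140345 [0.02269625 0.         0.         0.         0.        ] [[0.757, 0.571, -0.318, 797.591], [0.654, -0.655, 0.378, -503.022], [0.007, -0.495, -0.869, 1111.746], [0.0, 0.0, 0.0, 1.0]]
top 380.4617770955936 323.5413086651443 197.28074879441934 [-0.06226895  0.          0.          0.          0.        ] [[0.018, -0.999, 0.047, 376.455], [-1.0, -0.018, -0.01, -64.154], [0.011, -0.047, -0.999, 1057.316], [0.0, 0.0, 0.0, 1.0]]
{'t': 0.1, 'qpos': array([-1.11999661e+00,  4.23769570e-01,  1.63059503e+00, -8.35472785e-06,
        1.08856221e+00, -1.90003139e-02]), 'qvel': array([-8.70399350e-04, -6.25192725e-04, -2.91462150e-03,  2.94452097e-04,
        1.87986326e-03, -1.14296480e-05]), 'joint_torque': array([-1.82757423e-03, -5.45613277e+01, -2.74324501e+01,  6.44002296e-02,
        1.88357866e-02, -1.96006999e-05]), 'ee_pos': array([ 282.75222006, -556.84037131,  221.98348703]), 'orientation': array([-3.05404973e+00, -7.30895303e-01,  4.60113413e-04]), 'ft_force': array([ 0.13605694, -0.0005894 ,  0.16790015]), 'moment': array([-0.01996543,  0.01382469,  0.00255603]), 'width': 88.19002963438976} 18.700000000000003
```

View pics/scene0.png

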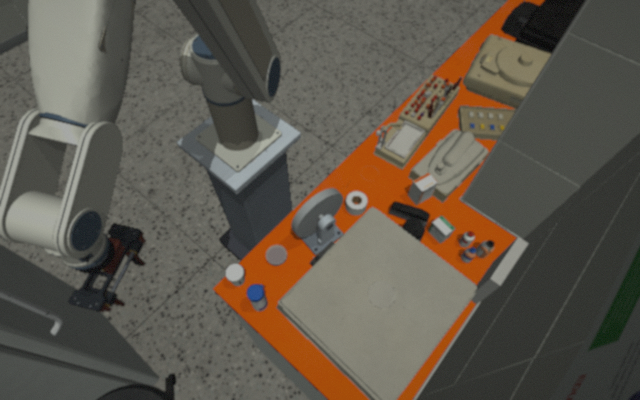

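View pics/top0.png

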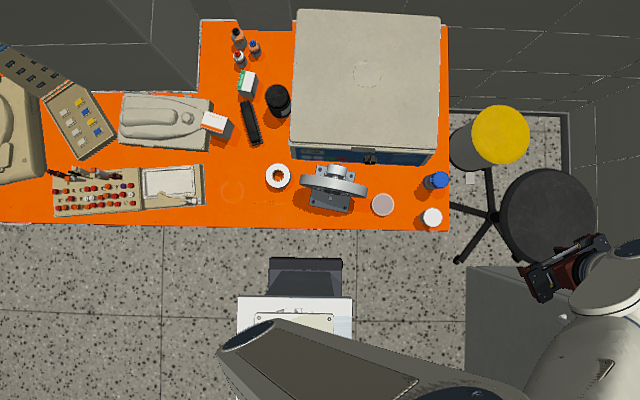

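Run:
```python
import cv2
a=cv2.imread("pics/top0.png")[150:225,270:400]; cv2.imwrite("pics/top0z.png",cv2.resize(a,None,fx=6,fy=6,interpolation=cv2.INTER_CUBIC))
a=cv2.imread("pics/scene0.png")[170:290,220:380]; cv2.imwrite("pics/scene0z.png",cv2.resize(a,None,fx=5,fy=5,interpolation=cv2.INTER_CUBIC))
```

```text
(no output)
```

View pics/top0z.png

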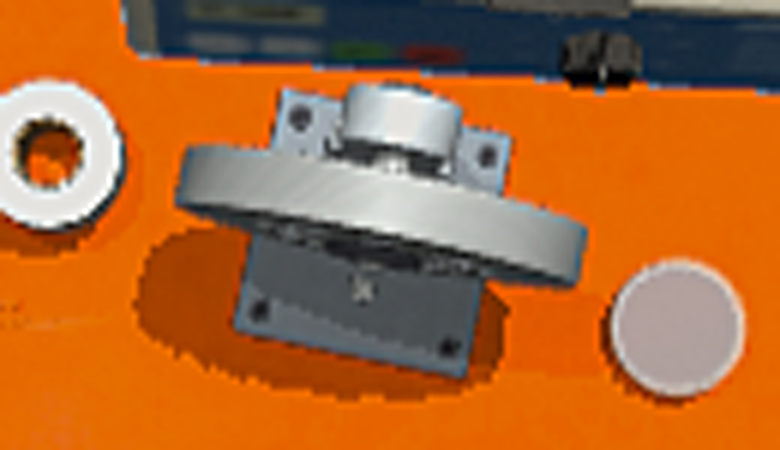

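View pics/scene0z.png

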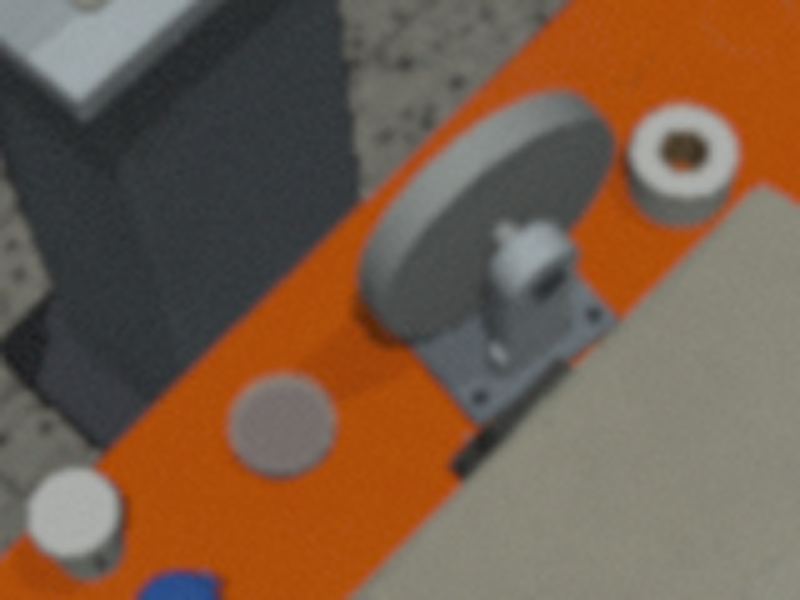

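```bash
cat > h.py <<'E'
from workcell import ctrl, eyes
import cv2, numpy as np
def cloud(im):
    K=np.array([[im["fx"],0,im["cx"]],[0,im["fy"],im["cy"]],[0,0,1.]])
    v,u=np.mgrid[0:400,0:640]
    n=cv2.undistortPoints(np.stack([u.ravel(),v.ravel()],1).astype(float).reshape(-1,1,2),K,np.array(im["D"])).reshape(400,640,2)
    z=im["range_z"]; p=np.dstack([n[...,0]*z,n[...,1]*z,z]); T=im["cam_to_world"]
    w=p@T[:3,:3].T+T[:3,3]; w[z==0]=np.nan; return w
E
python3 - <<'E'
from h import *
for n,(r0,r1,c0,c1) in {"top":(165,205,295,375),"scene":(180,250,285,350)}.items():
    im=eyes.get_image(n); w=cloud(im)[r0:r1,c0:c1].reshape(-1,3)
    s=w[(w[:,2]>60)]
    t=s[s[:,2]>170]
    print(n,"ztop",np.nanpercentile(s[:,2],[50,90,99]),len(t))
    m=t.mean(0); print("mean",m, t.min(0),t.max(0))
    r=cv2.minAreaRect(t[:,:2].astype(np.float32)); print(r)
    for zl in (100,150,180,195):
        q=s[s[:,2]>zl]; r=cv2.minAreaRect(q[:,:2].astype(np.float32)); print(zl,r)
E
```

```text
top ztop [175.014044   202.9902742  205.98169925] 651
mean [447.50789806 -95.89700241 193.68538871] [ 424.99141703 -164.80037745  170.11145942] [471.67683016 -28.86128193 207.44019565]
((448.0334777832031, -96.45883178710938), (136.8184051513672, 24.613435745239258), 79.17102813720703)
100 ((465.0601501464844, -96.8062744140625), (167.50221252441406, 73.48311614990234), 85.28313446044922)
150 ((447.49554443359375, -96.0918960571289), (157.99502563476562, 25.808019638061523), 79.17102813720703)
180 ((448.25531005859375, -95.29922485351562), (119.80387115478516, 24.613435745239258), 79.17102813720703)
195 ((448.3373718261719, -96.68968200683594), (80.67801666259766, 23.989110946655273), 79.49844360351562)
scene ztop [141.97714589 197.78928749 204.34484676] 546
mean [ 451.35511472 -105.9019723   190.91645697] [ 425.65490864 -166.09265721  170.02791835] [472.10177619 -34.61554065 206.71329743]
((449.4160461425781, -99.546142578125), (132.8984375, 26.662662506103516), 79.51058197021484)
100 ((514.0703735351562, -111.66716003417969), (168.21388244628906, 158.2236328125), 79.51058197021484)
150 ((448.9961242675781, -101.7875747680664), (155.1995849609375, 26.682775497436523), 79.52696990966797)
180 ((449.4936828613281, -99.12669372558594), (119.93782043457031, 26.662662506103516), 79.51058197021484)
195 ((449.2727966308594, -99.15882873535156), (82.35256958007812, 25.414274215698242), 80.52027130126953)
```

```bash
cat >> h.py <<'E'
from scipy.spatial.transform import Rotation as R
C=np.array([448.5,-97.5,120.]); YAW=np.radians(-10.8)
SX=np.array([np.cos(YAW),np.sin(YAW),0]); SY=np.array([-SX[1],SX[0],0])
R0=np.stack([SY,SX,[0,0,-1.]],1)   # tool x,y,z columns
def pose(alpha,r): # tcp at radius r, tool tilted alpha about stand x
    q=R.from_rotvec(SX*alpha); return C+q.apply([0,0,r]), q*R.from_matrix(R0)
def cur():
    o=ctrl.get_obs(); return o["ee_pos"],R.from_rotvec(o["orientation"]),o
def plan(pt,Rt,n):
    p,q,_=cur(); w=(q.inv()*Rt).as_rotvec(); rows=[]
    for i in range(n):
        k=n-i; w=(q.inv()*Rt).as_rotvec()/k; d=(pt-p)/k
        rows.append([round(float(x),1) for x in q.inv().apply(d)]+[round(float(x),3) for x in w])
        p=p+d; q=q*R.from_rotvec(w)
    print(rows)
def tang():
    p,q,o=cur(); rel=p-C
    u=np.array([rel@SX,rel@SY,rel[2]]); a=np.arctan2(-u[1],u[2])
    E=(R.from_matrix(R0).inv()*q); 
    tilt=(q*R.from_matrix(R0).inv()).as_rotvec()
    rt=q.inv().apply(o["ft_force"]); mt=q.inv().apply(o["moment"])
    print("t%.2f ang %.4f r %.1f sx %.1f tilt(sx,sy,z) %.4f %.4f %.4f Ftool %s Mtool %s w %.1f"%(o["t"],a,np.hypot(u[1],u[2]),u[0],tilt@SX,tilt@SY,tilt[2],np.round(rt,2),np.round(mt,3),o["width"]))
E
python3 - <<'E'
from h import *
p,q=pose(0,150)
plan(p,q,15)
w=cloud(eyes.get_image("top"))
for (u,v) in [(320,158),(340,158),(370,158),(400,160),(340,140),(300,150),(420,150),(278,176),(383,205)]: print(u,v,np.round(w[v,u]))
E
```

```text
[[23.7, -22.3, -3.2, -0.0, -0.0, -0.061], [25.0, -20.8, -3.2, -0.0, -0.0, -0.061], [26.2, -19.3, -3.2, -0.0, -0.0, -0.061], [27.4, -17.6, -3.2, -0.0, -0.0, -0.061], [28.4, -15.9, -3.2, -0.0, -0.0, -0.061], [29.3, -14.2, -3.2, -0.0, -0.0, -0.061], [30.1, -12.4, -3.2, -0.0, -0.0, -0.061], [30.8, -10.5, -3.2, -0.0, -0.0, -0.061], [31.4, -8.6, -3.2, -0.0, -0.0, -0.061], [31.9, -6.7, -3.2, -0.0, -0.0, -0.061], [32.2, -4.8, -3.2, -0.0, -0.0, -0.061], [32.4, -2.8, -3.2, -0.0, -0.0, -0.061], [32.6, -0.8, -3.2, -0.0, -0.0, -0.061], [32.5, 1.2, -3.2, -0.0, -0.0, -0.061], [32.4, 3.1, -3.2, -0.0, -0.0, -0.061]]
320 158 [530. -63.  42.]
340 158 [ 530. -116.   50.]
370 158 [ 526. -192.   81.]
400 160 [ 526. -275.   58.]
340 140 [ 560. -111.  142.]
300 150 [543. -11.  88.]
420 150 [ 544. -313.  117.]
278 176 [484.  54.  -5.]
383 205 [ 407. -238.   15.]
```

Call:
move_arm([
  [23.7,-22.3,-5,0,0,-0.061],
  [25,-20.8,-5,0,0,-0.061],
  [26.2,-19.3,-5,0,0,-0.061],
  [27.4,-17.6,-5,0,0,-0.061],
  [28.4,-15.9,-5,0,0,-0.061],
], hand=-1)

```text
t: 0.67
ee_pos: [336.8, -403.5, 245.6]
orientation: [-2.905, -1.192, 0.002]
ft_force: [0.0, -0.3, 0.3]
width: 87.9
```

Call:
move_arm([
  [29.3,-14.2,-5,0,0,-0.061],
  [30.1,-12.4,-5,0,0,-0.061],
  [30.8,-10.5,-5,0,0,-0.061],
  [31.4,-8.6,-5,0,0,-0.061],
  [31.9,-6.7,-5,0,0,-0.061],
])

```text
t: 1.08
ee_pos: [391.1, -242.0, 271.8]
orientation: [-2.679, -1.638, 0.001]
ft_force: [0.5, -0.7, -0.7]
width: 87.6
```

Run:
```python
from h import *
tang(); print(cur()[0])
p,q=pose(0,150); plan(p,q,7)
```

```text
t1.08 ang 0.7885 r 215.3 sx -29.3 tilt(sx,sy,z) 0.0003 0.0013 -0.2847 Ftool [-0.43  0.77  0.72] Mtool [-0.126  0.006  0.005] w 87.6
[ 391.14668499 -242.0080171   271.76159141]
[[22.1, -2.1, 0.3, -0.0, -0.0, -0.041], [22.2, -1.2, 0.3, -0.0, -0.0, -0.041], [22.2, -0.3, 0.3, -0.0, -0.0, -0.041], [22.2, 0.6, 0.3, -0.0, -0.0, -0.041], [22.2, 1.5, 0.3, -0.0, -0.0, -0.041], [22.1, 2.4, 0.3, -0.0, -0.0, -0.041], [22.0, 3.3, 0.3, -0.0, -0.0, -0.041]]
```

Call:
move_arm([
  [30,-2.8,0,0,0,-0.057],
  [30,-1.5,0,0,0,-0.057],
  [30,0,0,0,0,-0.057],
  [30,1.5,0,0,0,-0.057],
  [30,3,0,0,0,-0.057],
])

```text
t: 1.5
ee_pos: [445.1, -93.4, 274.1]
orientation: [2.403, 2.019, 0.003]
ft_force: [-0.6, -0.3, 0.2]
width: 87.5
```

Run:
```python
from h import *
tang(); print(cur()[0])
p,q=pose(0,150); plan(p,q,2)
```

```text
t1.50 ang -0.0221 r 154.1 sx -4.2 tilt(sx,sy,z) -0.0004 -0.0033 0.0152 Ftool [-0.36 -0.51 -0.18] Mtool [-0.089 -0.043 -0.059] w 87.5
[445.05203877 -93.37094749 274.08729294]
[[-1.7, 2.0, 2.1, 0.002, 0.0, 0.008], [-1.7, 2.1, 2.0, 0.002, 0.0, 0.008]]
```

Call:
move_arm([
  [-3.4,4,4,0.004,0,0.015],
  [0,0,0,0,0,0],
  [0,0,0,0,0,0],
])

```text
t: 1.75
ee_pos: [449.8, -92.3, 270.2]
orientation: [-2.411, -2.014, -0.001]
ft_force: [0.1, 0.8, 0.0]
width: 87.5
```

Run:
```python
from h import *
tang()
```

```text
t1.75 ang -0.0354 r 150.3 sx 0.4 tilt(sx,sy,z) 0.0006 0.0001 0.0097 Ftool [ 0.77 -0.03 -0.03] Mtool [-0.046  0.039 -0.05 ] w 87.5
```

Call:
move_arm([
  [-10,0,0,0,0.12,0],
  [-10,0,0,0,0.12,0],
  [-10,0,0,0,0.12,0],
  [-10,0,0,0,0.12,0],
  [0,0,0,0,0,0],
])

```text
t: 2.17
ee_pos: [444.7, -132.5, 265.5]
orientation: [-2.126, -1.787, -0.555]
ft_force: [-0.3, -0.8, 0.0]
width: 87.8
```

Call:
move_arm([
  [0,0,0,0,0,0],
  [0,0,0,0,0,0],
])

```text
t: 2.33
ee_pos: [443.3, -136.2, 264.6]
orientation: [-2.135, -1.777, -0.553]
ft_force: [-1.2, 0.6, 0.5]
width: 88.1
```

Run:
```python
from h import *
tang()
p,q=pose(0,150); plan(p,q,5)
```

```text
t2.33 ang 0.2634 r 149.8 sx 2.1 tilt(sx,sy,z) 0.4985 -0.0088 0.0060 Ftool [ 0.54 -1.3  -0.32] Mtool [ 0.002 -0.24  -0.052] w 88.1
[[7.4, -0.4, 2.8, 0.002, -0.1, 0.001], [7.6, -0.4, 2.0, 0.002, -0.1, 0.001], [7.8, -0.4, 1.3, 0.002, -0.1, 0.001], [7.9, -0.4, 0.5, 0.002, -0.1, 0.001], [7.9, -0.4, -0.3, 0.002, -0.1, 0.001]]
```

Run:
```python
from h import *
a=cv2.imread("pics/top0.png")[172:200,298:370]; cv2.imwrite("pics/top0zz.png",cv2.resize(cv2.convertScaleAbs(a,alpha=1.5),None,fx=11,fy=16,interpolation=cv2.INTER_NEAREST))
fs=[];ms=[];ts=[]
for i in range(8):
    eyes.get_image("top"); _,q,o=cur(); fs.append(q.inv().apply(o["ft_force"]));ms.append(q.inv().apply(o["moment"]));ts.append(o["t"])
print(np.round(fs,2),np.round(ms,3),ts[0],ts[-1])
```

```text
[[-0.04  0.04 -0.25]
 [ 0.64  0.49 -0.75]
 [ 0.32 -0.41  0.25]
 [ 0.37 -0.22  0.71]
 [-0.3   0.14 -0.01]
 [-0.21  0.4  -1.02]
 [ 0.36  0.02  0.33]
 [ 0.24 -0.03 -0.17]] [[-0.049 -0.215 -0.091]
 [-0.083 -0.221 -0.05 ]
 [-0.018 -0.203 -0.014]
 [-0.049 -0.223 -0.013]
 [-0.072 -0.2   -0.032]
 [-0.023 -0.216 -0.024]
 [-0.025 -0.238 -0.054]
 [-0.031 -0.22  -0.004]] 2.3833 2.7333
```

View pics/top0zz.png

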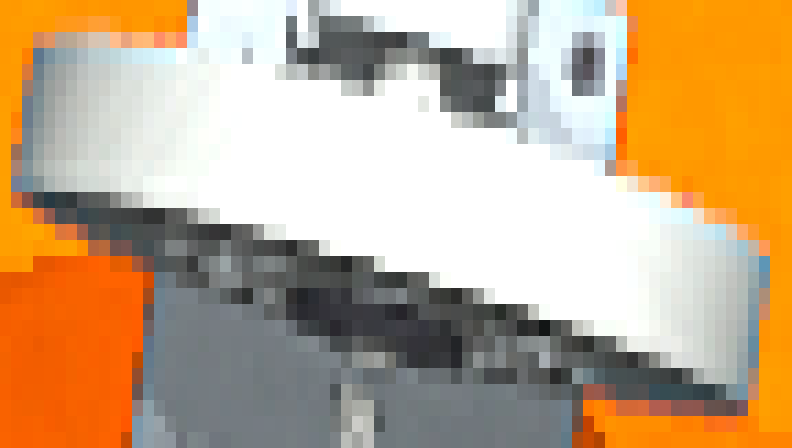

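Call:
move_arm([
  [7.5,0,3,0.002,-0.11,0.001],
  [7.5,0,2,0.002,-0.11,0.001],
  [8,0,1,0,-0.11,0.001],
  [8,0,0,0.002,-0.11,0.001],
  [7,0,0,0,-0.06,0],
])

```text
t: 3.15
ee_pos: [453.1, -98.6, 271.5]
orientation: [2.404, 1.986, -0.011]
ft_force: [0.0, -0.3, -0.1]
width: 87.4
```

Call:
move_arm([
  [8,0,0,0,-0.11,0],
  [8,0,0,0,-0.11,0],
  [8,0,0,0,-0.11,0],
  [8,0,0,0,-0.11,0],
  [0,0,0,0,-0.06,0],
])

```text
t: 3.57
ee_pos: [463.7, -63.0, 271.7]
orientation: [2.095, 1.725, -0.55]
ft_force: [-0.6, -0.6, -0.3]
width: 87.8
```

```bash
cat >> h.py <<'E'
import json
def samp(n,tag):
    A=[]
    for i in range(n):
        eyes.get_image("top"); p,q,o=cur(); A.append(np.r_[q.inv().apply(o["ft_force"]),q.inv().apply(o["moment"]),p,o["orientation"],o["t"]])
    A=np.array(A); m=A[2:].mean(0); tang()
    print(tag,"F",np.round(m[:3],3),"M",np.round(m[3:6],4),"My first/2nd half",np.round(A[2:n//2+1,4].mean(),4),np.round(A[n//2+1:,4].mean(),4),"Fx",np.round(A[2:n//2+1,0].mean(),3),np.round(A[n//2+1:,0].mean(),3))
    t=(R.from_rotvec(m[9:12])*R.from_matrix(R0).inv()).as_rotvec()@SX
    json.dump([tag,float(t)]+m.tolist(),open("log.jsonl","a")); open("log.jsonl","a").write("\n")
E
python3 - <<'E'
from h import *
samp(10,"air")
p,q=pose(0,100); plan(p,q,5)
E
```

```text
t4.07 ang -0.2159 r 155.6 sx 8.2 tilt(sx,sy,z) -0.5374 -0.0340 -0.0096 Ftool [-0.5  -0.06  0.13] Mtool [0.    0.233 0.058] w 87.7
air F [-0.141  0.087 -0.058] M [-0.0424  0.2176  0.027 ] My first/2nd half 0.2126 0.2226 Fx -0.048 -0.235
[[-0.4, -2.0, 12.3, 0.007, 0.107, -0.002], [-1.7, -1.9, 12.2, 0.007, 0.107, -0.002], [-3.0, -1.8, 11.9, 0.007, 0.107, -0.002], [-4.3, -1.8, 11.6, 0.007, 0.107, -0.002], [-5.5, -1.7, 11.0, 0.007, 0.107, -0.002]]
```

Call:
move_arm([
  [0,-2,9,0.007,0.11,-0.002],
  [-2,-2,9,0.007,0.11,-0.002],
  [-3,-2,9,0.007,0.11,-0.002],
  [-4,-2,9,0.007,0.11,-0.002],
  [-5,-2,9,0.007,0.11,-0.002],
])

```text
t: 4.48
ee_pos: [453.0, -90.1, 234.9]
orientation: [-2.405, -2.003, -0.054]
ft_force: [0.4, 0.2, -0.8]
width: 87.9
```

Run:
```python
from h import *
tang()
p,q=pose(0,100); plan(p,q,3)
```

```text
t4.48 ang -0.0707 r 115.2 sx 3.0 tilt(sx,sy,z) 0.0339 -0.0130 0.0064 Ftool [0.24 0.3  0.8 ] Mtool [ 0.014 -0.046  0.022] w 87.9
[[-2.9, -1.1, 4.9, 0.004, -0.011, 0.002], [-2.8, -1.0, 4.9, 0.004, -0.011, 0.002], [-2.8, -1.0, 4.9, 0.004, -0.011, 0.002]]
```

Call:
move_arm([
  [-3,-1.5,7,0.006,-0.015,0.002],
  [-3,-1.5,7,0.006,-0.015,0.002],
  [0,0,0,0,0,0],
  [0,0,0,0,0,0],
])

```text
t: 4.82
ee_pos: [446.9, -101.7, 219.8]
orientation: [2.432, 1.988, 0.001]
ft_force: [-0.2, 0.3, -0.1]
width: 87.8
```

Run:
```python
from h import *
tang()
p,q=pose(0,56); plan(p,q,4)
```

```text
t4.82 ang 0.0444 r 99.9 sx -0.8 tilt(sx,sy,z) 0.0002 -0.0008 -0.0120 Ftool [ 0.23 -0.26  0.09] Mtool [-0.086 -0.013  0.02 ] w 87.8
[[1.1, 0.2, 10.9, 0.0, -0.0, -0.003], [1.1, 0.2, 10.9, 0.0, -0.0, -0.003], [1.1, 0.2, 10.9, 0.0, -0.0, -0.003], [1.1, 0.2, 10.9, 0.0, -0.0, -0.003]]
```

Call:
move_arm([
  [1.1,0.2,11,0,0,-0.003],
  [1.1,0.2,11,0,0,-0.003],
  [1.1,0.2,10,0,0,-0.003],
  [1.1,0.2,8,0,0,-0.003],
  [0,0,0,0,0,0],
])

```text
t: 5.23
ee_pos: [450.9, -92.2, 178.9]
orientation: [2.405, 2.012, -0.005]
ft_force: [-0.1, -0.2, 0.7]
width: 87.8
```

Run:
```python
from h import *
im=eyes.get_image("top");cv2.imwrite("pics/t1.png",cv2.resize(im["frame"][140:230,260:400,::-1],None,fx=5,fy=5)); 
im=eyes.get_image("scene");cv2.imwrite("pics/s1.png",cv2.resize(im["frame"][130:290,220:380,::-1],None,fx=3.5,fy=3.5)); tang()
p,q=pose(0,56); plan(p,q,1)
```

```text
t5.33 ang -0.0869 r 60.3 sx 2.1 tilt(sx,sy,z) -0.0060 -0.0041 0.0104 Ftool [0.25 1.28 0.34] Mtool [-0.101 -0.054  0.016] w 87.9
[[-5.2, -2.1, 4.1, 0.004, 0.006, 0.01]]
```

View pics/s1.png

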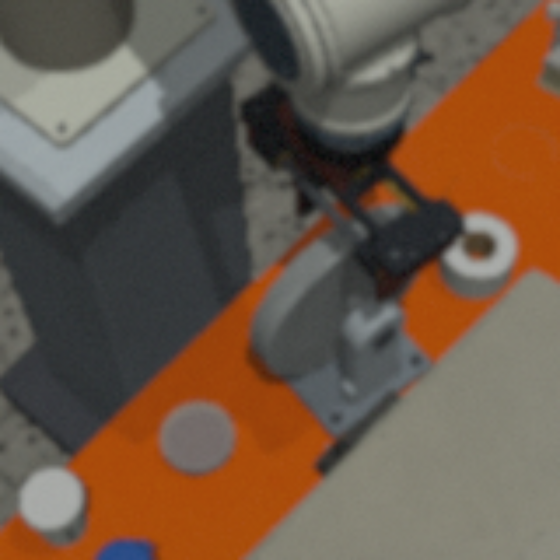

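View pics/t1.png

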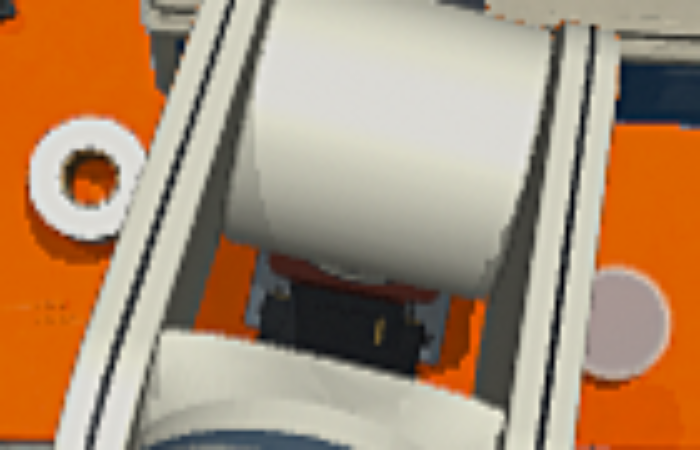

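Call:
move_arm([
  [-3.5,-1.6,3,0.004,0.006,0.008],
  [0,0,0,0,0,0],
  [0,0,0,0,0,0],
  [0,0,0,0,0,0],
])

```text
t: 5.67
ee_pos: [450.1, -96.3, 178.1]
orientation: [2.417, 2.004, 0.002]
ft_force: [-0.2, 0.6, -0.2]
width: 87.8
```

Run:
```python
from h import *
tang()
p,q=pose(0,56); plan(p,q,1)
```

```text
t5.67 ang -0.0259 r 58.1 sx 1.4 tilt(sx,sy,z) -0.0000 -0.0019 0.0021 Ftool [ 0.59 -0.29  0.21] Mtool [-0.075 -0.024 -0.031] w 87.8
[[-1.5, -1.4, 2.1, 0.002, 0.0, 0.002]]
```

Call:
move_arm([
  [-1,-1,1.5,0.002,0,0.002],
  [0,0,0,0,0,0],
  [0,0,0,0,0,0],
  [0,0,0,0,0,0],
  [0,0,0,0,0,0],
], hand=1)

```text
t: 6.08
ee_pos: [449.2, -97.9, 177.2]
orientation: [2.421, 2.0, 0.001]
ft_force: [0.3, -0.5, -0.5]
width: 58.3
```

Run:
```python
from h import *
tang()
```

```text
t6.08 ang 0.0049 r 57.2 sx 0.7 tilt(sx,sy,z) -0.0002 -0.0014 -0.0016 Ftool [-0.42  0.35  0.54] Mtool [-0.058 -0.015  0.045] w 58.3
```

Call:
move_arm([
  [0,0,0,0,0,0],
  [0,0,0,0,0,0],
  [0,0,0,0,0,0],
  [0,0,0,0,0,0],
  [0,0,0,0,0,0],
])

```text
t: 6.5
ee_pos: [449.5, -97.9, 177.3]
orientation: [2.421, 2.0, 0.002]
ft_force: [15.1, -3.6, -6.9]
width: 25.0
```

Call:
move_arm([
  [0,0,0,0,0,0],
  [0,0,0,0,0,0],
  [0,0,0,0,0,0],
])

```text
t: 6.75
ee_pos: [449.9, -98.0, 177.4]
orientation: [2.419, 2.0, 0.002]
ft_force: [1.2, -1.1, -0.2]
width: 24.2
```

Run:
```python
from h import *
samp(8,"grip0")
```

```text
t7.15 ang 0.0045 r 57.4 sx 1.5 tilt(sx,sy,z) -0.0004 -0.0027 -0.0007 Ftool [0.09 1.67 1.02] Mtool [ 0.027  0.048 -0.179] w 23.5
grip0 F [1.000e-03 1.782e+00 6.250e-01] M [ 0.0374  0.008  -0.1678] My first/2nd half -0.0076 0.0237 Fx 0.176 -0.174
```

```bash
sed -i 's/C=np.array(\[448.5,-97.5,120.\])/C=np.array([450.0,-97.8,120.])/' h.py
```

Call:
move_arm([
  [-5.7,0,0.3,0,0.1,0],
  [-5.7,0,0.3,0,0.1,0],
  [-5.7,0,0.3,0,0.1,0],
  [-5.7,0,0.3,0,0.1,0],
  [0,0,0,0,0,0],
])

```text
t: 7.57
ee_pos: [446.1, -118.6, 173.2]
orientation: [-2.185, -1.821, -0.467]
ft_force: [5.3, 3.5, -4.4]
width: 23.8
```

Run:
```python
from h import *
samp(10,"g+")
```

```text
t8.07 ang 0.3355 r 57.4 sx 0.0 tilt(sx,sy,z) 0.4082 -0.0058 0.0133 Ftool [-5.23  1.44  3.65] Mtool [ 0.055 -1.387  0.271] w 24.0
g+ F [-5.594  1.068  3.154] M [ 0.1179 -1.4534  0.2837] My first/2nd half -1.4344 -1.4725 Fx -5.082 -6.105
```

Call:
move_arm([
  [-4,0,0,0,0,0],
  [0,0,0,0,0,0],
  [0,0,0,0,0,0],
])

```text
t: 8.32
ee_pos: [446.2, -117.8, 173.6]
orientation: [-2.18, -1.831, -0.463]
ft_force: [0.3, -3.1, -3.0]
width: 24.0
```

```bash
cat >> h.py <<'E'
def gang():
    p,q,o=cur(); g=p-q.apply([0,0,18.7])-C
    print("grip ang %.4f r %.1f"%(np.arctan2(-(g@SY),g[2]),np.hypot(g@SY,g[2])))
E
python3 - <<'E'
from h import *
samp(10,"g+b"); gang()
E
```

```text
t8.82 ang 0.3646 r 57.3 sx 0.0 tilt(sx,sy,z) 0.4118 -0.0053 0.0139 Ftool [-3.66  1.12  1.53] Mtool [ 0.118 -0.981  0.282] w 23.6
g+b F [-2.851  1.008  1.638] M [ 0.1094 -0.9182  0.2887] My first/2nd half -0.9074 -0.929 Fx -2.7 -3.002
grip ang 0.3763 r 76.0
```

Call:
move_arm([
  [-7,0,0.3,0,0.1,0],
  [-6.5,0,0.3,0,0.1,0],
  [-6.5,0,0.3,0,0.1,0],
  [-6.5,0,0.3,0,0.1,0],
  [-3,0,0,0,0,0],
])

```text
t: 9.23
ee_pos: [442.3, -138.2, 159.7]
orientation: [-1.892, -1.603, -0.852]
ft_force: [2.6, 6.7, 4.0]
width: 23.8
```

Run:
```python
from h import *
samp(10,"g+"); gang()
```

```text
t9.73 ang 0.7765 r 57.1 sx 0.0 tilt(sx,sy,z) 0.8238 -0.0054 0.0278 Ftool [-2.62 -0.12  2.55] Mtool [ 0.098 -0.974  0.603] w 24.1
g+ F [-2.36  -0.402  1.354] M [ 0.028  -0.8334  0.5365] My first/2nd half -0.6651 -1.0018 Fx -1.846 -2.875
grip ang 0.7882 r 75.8
```

Run:
```python
from h import *
samp(16,"g+c"); gang()
```

```text
t10.53 ang 0.7818 r 57.1 sx 0.0 tilt(sx,sy,z) 0.8258 -0.0053 0.0265 Ftool [-0.67  0.63  4.33] Mtool [-0.006 -0.644  0.501] w 24.0
g+c F [-1.153 -0.199  3.428] M [ 0.0537 -0.7362  0.5323] My first/2nd half -0.8011 -0.6714 Fx -1.375 -0.932
grip ang 0.7926 r 75.8
```

Call:
move_arm([
  [7,0,0.3,0,-0.1,0],
  [6.5,0,0.3,0,-0.1,0],
  [6.5,0,0.3,0,-0.1,0],
  [6,0,0.3,0,-0.08,0],
  [0,0,0,0,0,0],
])

```text
t: 10.95
ee_pos: [446.1, -118.5, 173.3]
orientation: [-2.166, -1.829, -0.488]
ft_force: [1.2, -0.7, -6.2]
width: 24.1
```

Run:
```python
from h import *
samp(14,"g-"); gang()
```

```text
t11.65 ang 0.4028 r 57.2 sx 0.1 tilt(sx,sy,z) 0.4387 -0.0087 0.0149 Ftool [ 6.4   0.16 -0.07] Mtool [-0.091  1.212  0.364] w 24.1
g- F [ 5.517 -0.052  0.068] M [-0.0472  1.0744  0.3258] My first/2nd half 0.9148 1.2341 Fx 4.949 6.086
grip ang 0.4117 r 75.9
```

Call:
move_arm([
  [5.5,0,0.3,0,-0.1,0],
  [5.5,0,0.3,0,-0.1,0],
  [5.5,0,0.3,0,-0.1,0],
  [5.5,0,0.3,0,-0.1,0],
  [5.5,0,0.3,0,-0.1,0],
])

```text
t: 12.07
ee_pos: [449.5, -100.4, 177.1]
orientation: [2.381, 1.964, -0.08]
ft_force: [-4.9, 2.0, -9.3]
width: 23.9
```

Call:
move_arm([
  [5.5,0,0.3,0,-0.1,0],
  [5.5,0,0.3,0,-0.1,0],
  [5.5,0,0.3,0,-0.1,0],
  [0,0,0,0,0,0],
  [0,0,0,0,0,0],
])

```text
t: 12.48
ee_pos: [452.4, -84.8, 175.5]
orientation: [2.197, 1.815, -0.437]
ft_force: [-2.6, -2.4, 5.5]
width: 24.0
```

Run:
```python
from h import *
samp(14,"g-"); gang()
```

```text
t13.18 ang -0.2251 r 57.1 sx -0.1 tilt(sx,sy,z) -0.3968 -0.0084 -0.0048 Ftool [-1.08 -2.69 -3.36] Mtool [ 0.649  0.228 -0.143] w 23.9
g- F [ 0.516 -2.81  -4.729] M [ 0.7172  0.4596 -0.1614] My first/2nd half 0.563 0.3562 Fx 1.134 -0.103
grip ang -0.2674 r 75.6
```

Call:
move_arm([
  [8,0,0.3,0,-0.06,0.002],
  [7,0,0.3,0,-0.06,0.002],
  [7,0,0.3,0,-0.06,0.002],
  [7,0,0.3,0,-0.07,0],
  [6,0,0,0,-0.06,0],
])

```text
t: 13.6
ee_pos: [456.1, -65.0, 166.0]
orientation: [1.986, 1.614, -0.758]
ft_force: [-4.3, -8.9, 4.0]
width: 23.9
```

Run:
```python
from h import *
samp(14,"g-"); gang()
```

```text
t14.30 ang -0.6523 r 56.6 sx -0.2 tilt(sx,sy,z) -0.7334 -0.0082 -0.0162 Ftool [-3.55 -3.93 -7.16] Mtool [ 0.648 -0.325 -0.436] w 23.8
g- F [-3.79  -4.192 -6.94 ] M [ 0.6199 -0.4578 -0.4283] My first/2nd half -0.5645 -0.351 Fx -4.266 -3.314
grip ang -0.6724 r 75.2
```

Call:
move_arm([
  [0,0,0,0,0,0],
  [0,0,0,0,0,0],
  [0,0,0,0,0,0],
  [0,0,-15,0,0,0],
  [0,0,-30,0,0,0],
], hand=-1)

```text
t: 14.72
ee_pos: [460.6, -36.4, 195.5]
orientation: [1.991, 1.62, -0.758]
ft_force: [0.5, 0.9, -0.8]
width: 53.5
```

Call:
move_arm([
  [0,0,-30,0,0,0],
  [0,0,0,0,0,0],
  [0,0,0,0,0,0],
])

```text
t: 14.97
ee_pos: [467.6, -13.7, 220.5]
orientation: [1.991, 1.621, -0.749]
ft_force: [-0.1, -0.7, -1.1]
width: 73.9
```

Run:
```python
from h import *
samp(10,"air")
im=eyes.get_image("top");cv2.imwrite("pics/t2.png",im["frame"][:,:,::-1])
```

```text
t15.47 ang -0.7041 r 131.4 sx 0.9 tilt(sx,sy,z) -0.7326 -0.0074 -0.0158 Ftool [-0.56 -0.29  0.1 ] Mtool [-0.072  0.326  0.04 ] w 88.0
air F [-0.026 -0.302  0.289] M [-0.06    0.2946  0.0454] My first/2nd half 0.2877 0.3015 Fx 0.058 -0.109
```

View pics/t2.png

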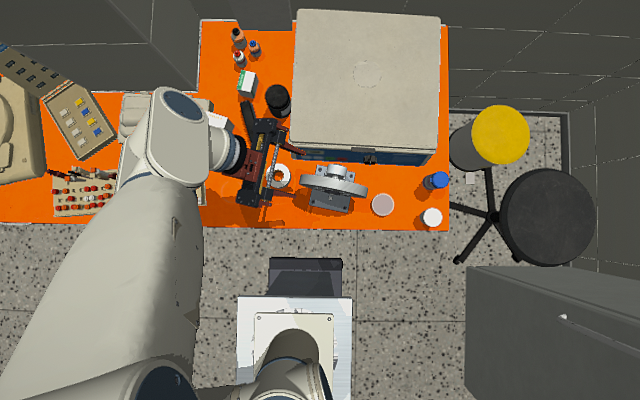

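```bash
cat >> h.py <<'E'
def avg(n,name):
    s=[eyes.get_image("top")["frame"][165:210,290:380].astype(float) for _ in range(n)]
    a=np.mean(s,0); np.save(name,a); return a,np.std(s,0)
def show(a,name,s=8,g=1.0): cv2.imwrite(name,cv2.resize(np.clip(a*g,0,255)[:,:,::-1].astype(np.uint8),None,fx=s,fy=s*1.3,interpolation=cv2.INTER_NEAREST))
E
python3 - <<'E'
from h import *
L=[]
for i in range(6):
    a,sd=avg(9,f"B{i}.npy"); L.append(a)
print(ctrl.get_obs()["t"],sd.mean())
t0=cv2.imread("pics/top0.png")[165:210,290:380,::-1].astype(float)
t2=cv2.imread("pics/t2.png")[165:210,290:380,::-1].astype(float)
for i in range(6): 
    d=np.abs(L[i]-L[5]).sum(2); print(i,d.max(),(d>15).sum())
d=np.clip(128+(t2-L[5])*2,0,255); e=np.clip(128+(t0-L[5])*2,0,255); f=np.clip(128+(L[0]-L[5])*3,0,255)
show(np.vstack([L[5],f]),"pics/d1.png",8,1)
show(np.vstack([d,e]),"pics/d2.png",8,1)
E
```

```text
18.2167 0.4614785529436478
0 126.66666666666663 139
1 123.44444444444443 38
2 50.55555555555556 16
3 21.888888888888914 3
4 16.444444444444457 1
5 0.0 0
```

View pics/d1.png

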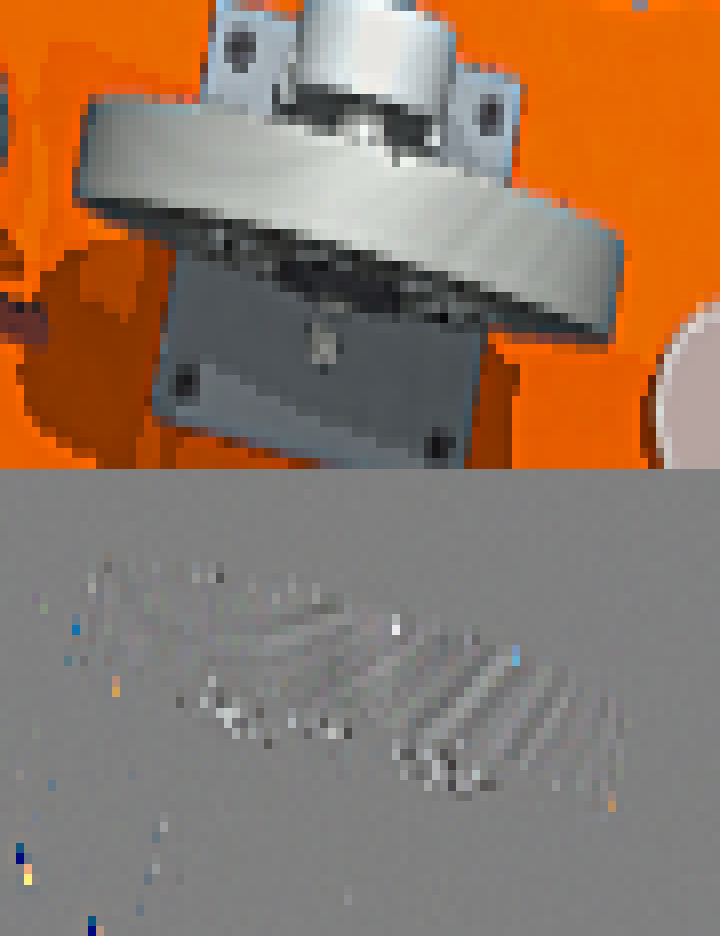

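View pics/d2.png

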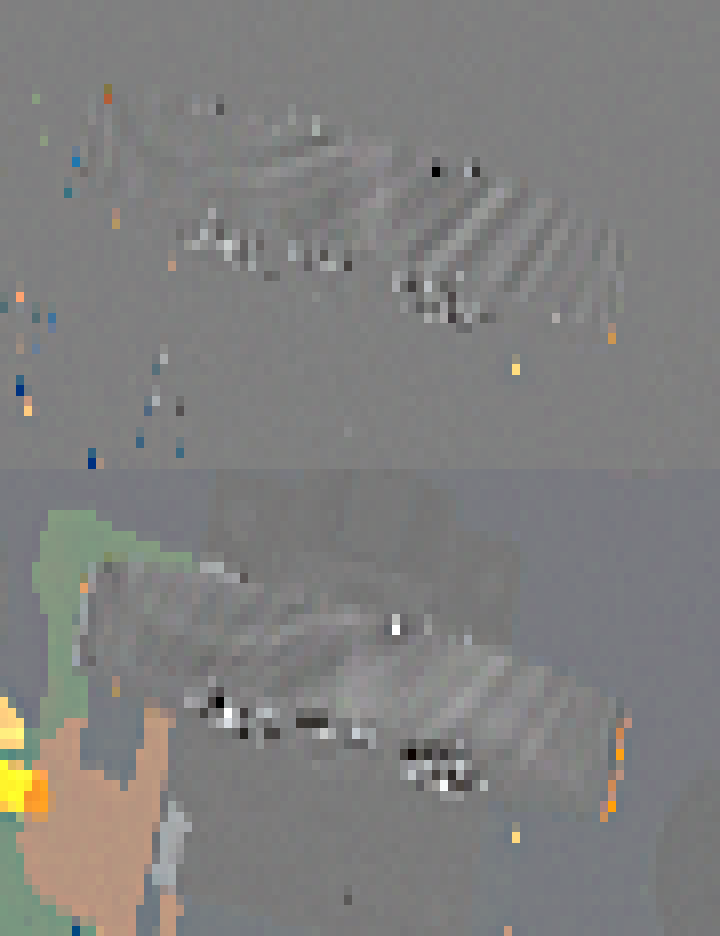

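```bash
cat >> h.py <<'E'
def rect(a,im,sx=-12.,off=(290,165)):
    K=np.array([[im["fx"],0,im["cx"]],[0,im["fy"],im["cy"]],[0,0,1.]]); T=im["cam_to_world"]
    zz,yy=np.mgrid[90:-91:-2,90:-91:-1]
    P=C+sx*SX+yy[...,None]*SY+zz[...,None]*np.array([0,0,1.])
    pc=(P.reshape(-1,3)-T[:3,3])@T[:3,:3]
    uv,_=cv2.projectPoints(pc,np.zeros(3),np.zeros(3),K,np.array(im["D"])); uv=uv.reshape(zz.shape+(2,)).astype(np.float32)-np.float32(off)
    return cv2.remap(a.astype(np.float32),uv[...,0],uv[...,1],cv2.INTER_LINEAR)
E
python3 - <<'E'
from h import *
im=eyes.get_image("top")
o=[]
for n in ("B5.npy","B0.npy"):
    r=rect(np.load(n),im); o.append(r)
t0=cv2.imread("pics/top0.png")[165:210,290:380,::-1].astype(float); o.append(rect(t0,im))
v=np.hstack(o); v=cv2.resize(v,None,fx=1.45,fy=4); cv2.imwrite("pics/r1.png",np.clip(v[:,:,::-1]*1.6,0,255))
print(ctrl.get_obs()["t"])
E
```

```text
18.2667[ WARN:0@1.726] global loadsave.cpp:1063 imwrite_ Unsupported depth image for selected encoder is fallbacked to CV_8U.
```

View pics/r1.png

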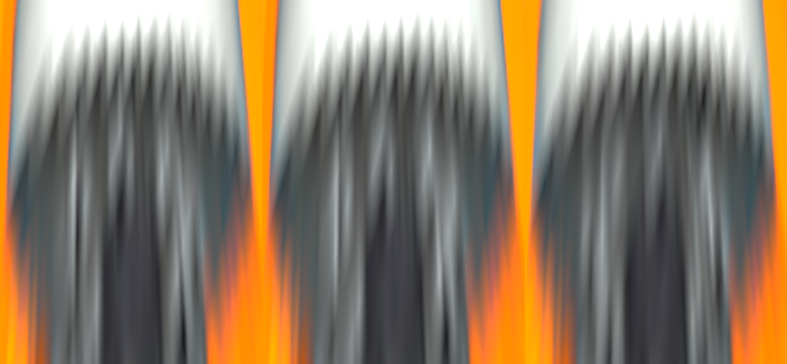

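```bash
cat >> h.py <<'E'
def ring(a,im,th,r=70.,sx=-12.,off=(290,165)):
    K=np.array([[im["fx"],0,im["cx"]],[0,im["fy"],im["cy"]],[0,0,1.]]); T=im["cam_to_world"]
    P=C+sx*SX-(r*np.sin(th))[:,None]*SY+(r*np.cos(th))[:,None]*np.array([0,0,1.])
    pc=(P-T[:3,3])@T[:3,:3]; uv,_=cv2.projectPoints(pc,np.zeros(3),np.zeros(3),K,np.array(im["D"])); uv=(uv.reshape(-1,2)-off).astype(np.float32)
    g=a.mean(2).astype(np.float32)
    return cv2.remap(g,uv[:,0],uv[:,1],cv2.INTER_LINEAR)[:,0],uv
E
python3 - <<'E'
from h import *
im=eyes.get_image("top")
th=np.linspace(-1.6,1.6,33)
A=[cv2.imread(f"pics/{n}.png")[165:210,290:380,::-1].astype(float) for n in("top0","t2")]+[np.load(f"B{i}.npy") for i in range(6)]
out=[ring(a,im,th)[0] for a in A]; uv=ring(A[0],im,th)[1]
for i,t in enumerate(th): print("%.1f"%t,np.round(uv[i]+[290,165],1),np.round([o[i] for o in out]).astype(int))
E
```

```text
-1.6 [304.9 184.6] [50 51 52 52 52 52 51 52]
-1.5 [304.9 184.4] [51 53 53 53 53 53 53 53]
-1.4 [305.1 184.2] [54 56 56 56 56 56 56 56]
-1.3 [305.6 184.1] [57 58 58 58 58 58 58 58]
-1.2 [306.4 184.1] [60 60 60 60 61 61 61 60]
-1.1 [307.5 184.1] [74 74 73 74 74 74 74 74]
-1.0 [308.9 184.2] [100 102 102 102 102 102 102 102]
-0.9 [310.5 184.3] [106 109 109 109 109 109 109 109]
-0.8 [312.4 184.6] [96 98 98 98 98 98 98 97]
-0.7 [314.5 184.9] [92 94 94 93 94 94 94 95]
-0.6 [316.8 185.2] [122 127 127 128 127 126 126 126]
-0.5 [319.3 185.6] [110 110 110 111 111 111 111 111]
-0.4 [322.  186.1] [145 147 146 144 144 144 144 144]
-0.3 [324.8 186.6] [115 115 115 115 116 116 116 116]
-0.2 [327.7 187.1] [149 142 143 143 144 145 145 145]
-0.1 [330.7 187.7] [106 104 105 105 105 105 105 105]
0.0 [333.7 188.3] [152 143 141 141 141 141 141 141]
0.1 [336.7 189. ] [124 124 124 123 123 123 123 123]
0.2 [339.6 189.6] [105 104 103 102 102 102 102 102]
0.3 [342.5 190.3] [129 132 129 126 126 126 126 126]
0.4 [345.2 190.9] [87 90 90 92 92 94 93 93]
0.5 [347.8 191.6] [ 98 105 104 103 103 104 104 104]
0.6 [350.2 192.2] [114 117 116 115 115 115 115 115]
0.7 [352.4 192.8] [85 85 86 86 86 86 86 86]
0.8 [354.3 193.4] [102 104 102 101 101 101 101 101]
0.9 [356.1 193.9] [73 74 73 74 74 74 74 74]
1.0 [357.5 194.4] [84 84 83 83 83 83 83 83]
1.1 [358.7 194.8] [57 70 63 59 59 58 59 58]
1.2 [359.6 195.2] [50 57 53 51 51 50 51 51]
1.3 [360.2 195.5] [57 56 57 57 57 57 57 57]
1.4 [360.5 195.8] [52 53 53 53 53 53 53 53]
1.5 [360.5 196. ] [44 46 46 46 46 46 46 46]
1.6 [360.3 196.2] [49 50 50 50 50 51 51 50]
```

Run:
```python
from h import *
im=eyes.get_image("top")
th=np.linspace(-1.5,1.5,61)
names=["t0"]+["t2","B0","B1","B2","B3"]
A=[cv2.imread(f"pics/{n}.png")[165:210,290:380,::-1].mean(2) for n in("top0","t2")]+[np.load(f"B{i}.npy").mean(2) for i in range(6)]
B=A[-1]
for nm,a in zip(names,A):
    print(nm)
    d=a-B
    for c in range(308,362,1):
        e=185.0+(c-311)*0.205  # approx edge row
        rows=[int(np.floor(e))+k-165 for k in range(0,6)]
        v=[int(round(d[r,c-290])) for r in rows]
        if max(map(abs,v))>12: print(c,rows[0]+165,v, [int(B[r,c-290]) for r in rows])
```

```text
t0
308 184 [1, -1, -4, 0, 9, 15] [88, 46, 52, 59, 61, 63]
309 184 [-3, -1, -2, 1, 10, 15] [119, 44, 52, 60, 62, 64]
310 184 [-2, -1, -2, -4, 5, 16] [131, 42, 52, 56, 63, 67]
313 185 [-2, 6, 19, -5, -3, -2] [60, 52, 66, 61, 82, 87]
314 185 [-1, 4, 14, -5, -3, -2] [63, 50, 70, 61, 66, 87]
315 185 [-1, 4, 7, -31, -3, -2] [97, 43, 58, 68, 59, 87]
316 186 [-7, -29, -2, 7, -5, -3] [47, 85, 75, 44, 80, 85]
317 186 [-22, -67, -8, 22, -6, -4] [57, 123, 96, 59, 81, 86]
318 186 [0, 17, 85, 47, -5, -3] [34, 64, 22, 41, 67, 87]
319 186 [-2, 1, 20, 24, -12, -2] [61, 62, 57, 64, 57, 87]
320 186 [3, -1, -34, -5, -48, -1] [61, 58, 98, 70, 78, 78]
322 187 [7, 23, 0, 8, 9, -2] [41, 63, 62, 78, 52, 85]
323 187 [7, 31, -10, -30, -4, -2] [35, 50, 66, 97, 70, 88]
324 187 [1, 13, 2, -31, -4, -2] [28, 50, 57, 63, 42, 75]
327 188 [-11, -37, 3, 0, -1, -1] [50, 88, 33, 35, 36, 76]
328 188 [-7, -37, 0, -2, -2, -1] [44, 87, 42, 39, 30, 49]
329 188 [-11, -40, 12, -4, -6, 3] [36, 86, 23, 42, 40, 45]
330 188 [-10, -36, 38, -4, -4, 0] [64, 94, 22, 43, 46, 64]
331 189 [0, 20, -4, -5, 0, 0] [59, 46, 44, 44, 53, 97]
333
[... 3163 characters left out ...]
 -1, 0] [47, 88, 105, 75, 66, 84]
349 192 [0, 6, 19, 0, 0, 0] [63, 53, 78, 42, 66, 86]
350 192 [1, 1, 2, -14, 1, 0] [128, 45, 69, 67, 54, 62]
B1
313 185 [0, 1, -3, -15, 1, 1] [60, 52, 66, 61, 82, 87]
318 186 [-2, -5, 8, 22, -2, -1] [34, 64, 22, 41, 67, 87]
319 186 [0, 2, 8, 1, 13, 0] [61, 62, 57, 64, 57, 87]
331 189 [3, 16, -1, -2, 0, 0] [59, 46, 44, 44, 53, 97]
343 191 [7, 18, -2, -2, 3, 0] [43, 94, 52, 88, 44, 83]
344 191 [0, 0, 5, 18, -2, -1] [63, 65, 69, 100, 31, 87]
345 191 [-2, -15, 0, 1, -1, 0] [69, 63, 76, 68, 9, 67]
349 192 [0, 7, 20, -1, -1, 0] [63, 53, 78, 42, 66, 86]
B2
318 186 [0, -2, 5, 15, 0, 0] [34, 64, 22, 41, 67, 87]
331 189 [3, 17, -1, -1, 0, 1] [59, 46, 44, 44, 53, 97]
B3
```

Call:
move_arm([
  [-14,0,0.5,0,0.11,0],
  [-14,0,0.5,0,0.11,0],
  [-14,0,0.5,0,0.11,0],
  [-14,0,0.5,0,0.11,0],
  [-14,0,0.5,0,0.11,0],
])

```text
t: 18.78
ee_pos: [457.1, -70.3, 249.5]
orientation: [2.325, 1.928, -0.182]
ft_force: [-0.0, -0.7, -0.2]
width: 87.7
```

Call:
move_arm([
  [-14,0,1,0,0.11,0],
  [-14,0,1,0,0.11,0],
  [-14,0,1,0,0.11,0],
  [-8,0,1,0,0.05,0],
  [0,0,0,0,0,0],
])

```text
t: 19.2
ee_pos: [450.2, -126.2, 252.6]
orientation: [-2.311, -1.918, -0.304]
ft_force: [0.1, 0.7, 0.3]
width: 88.0
```

Run:
```python
from h import *
tang(); p,q=pose(.4,100); plan(p,q,4)
```

```text
t19.20 ang 0.2070 r 135.5 sx 5.5 tilt(sx,sy,z) 0.2337 -0.0339 0.0031 Ftool [ 0.75 -0.06 -0.15] Mtool [-0.148 -0.177 -0.   ] w 88.0
[[-5.0, -1.7, 9.2, 0.008, 0.042, 0.002], [-5.4, -1.6, 9.0, 0.008, 0.042, 0.002], [-5.8, -1.6, 8.7, 0.008, 0.042, 0.002], [-6.1, -1.5, 8.5, 0.008, 0.042, 0.002]]
```

Call:
move_arm([
  [-5,-2,10,0.009,0.042,0.002],
  [-5,-2,10,0.009,0.042,0.002],
  [-5.5,-1.6,9,0.009,0.042,0.002],
  [-6,-1.5,8,0.008,0.04,0.002],
  [0,0,0,0,0,0],
])

```text
t: 19.62
ee_pos: [442.0, -135.0, 210.4]
orientation: [-2.198, -1.817, -0.441]
ft_force: [-0.9, -0.3, -0.1]
width: 87.9
```

Run:
```python
from h import *
tang(); p,q=pose(.4,58); plan(p,q,4)
```

```text
t19.62 ang 0.3983 r 98.1 sx -0.9 tilt(sx,sy,z) 0.3991 0.0035 -0.0005 Ftool [-0.48 -0.78 -0.1 ] Mtool [-0.104 -0.207 -0.076] w 87.9
[[-0.0, 0.3, 10.0, -0.001, 0.0, -0.0], [-0.0, 0.2, 10.0, -0.001, 0.0, -0.0], [-0.0, 0.2, 10.0, -0.001, 0.0, -0.0], [-0.0, 0.2, 10.0, -0.001, 0.0, -0.0]]
```

Call:
move_arm([
  [0,0.3,10,-0.001,0,0],
  [0,0.3,10,-0.001,0,0],
  [0,0.2,10,-0.001,0,0],
  [0,0.2,7,-0.001,0,0],
  [0,0,0,0,0,0],
])

```text
t: 20.03
ee_pos: [446.4, -117.1, 174.1]
orientation: [-2.202, -1.825, -0.437]
ft_force: [0.2, -0.8, 1.0]
width: 87.6
```

Run:
```python
from h import *
tang(); p,q=pose(.4,57); plan(p,q,1)
```

```text
t20.03 ang 0.3478 r 57.6 sx 0.1 tilt(sx,sy,z) 0.3918 0.0003 0.0018 Ftool [-0.28  0.33 -1.16] Mtool [-0.021 -0.176 -0.019] w 87.6
[[-3.0, -0.1, 0.5, -0.001, 0.008, 0.002]]
```

Call:
move_arm([
  [-2,0,0.3,0,0.004,0],
  [0,0,0,0,0,0],
  [0,0,0,0,0,0],
  [0,0,0,0,0,0],
  [0,0,0,0,0,0],
], hand=1)

```text
t: 20.45
ee_pos: [446.9, -117.8, 174.0]
orientation: [-2.198, -1.827, -0.44]
ft_force: [0.8, 0.4, -0.2]
width: 58.2
```

Call:
move_arm([
  [0,0,0,0,0,0],
  [0,0,0,0,0,0],
  [0,0,0,0,0,0],
  [0,0,0,0,0,0],
  [0,0,0,0,0,0],
])

```text
t: 20.87
ee_pos: [446.5, -118.4, 174.7]
orientation: [-2.198, -1.827, -0.44]
ft_force: [-15.6, -2.0, 9.5]
width: 24.8
```

Run:
```python
from h import *
samp(8,"S-grip"); gang()
```

```text
t21.27 ang 0.3648 r 58.5 sx 0.0 tilt(sx,sy,z) 0.3939 -0.0001 0.0047 Ftool [-0.65 -5.22 -3.82] Mtool [ 0.927 -0.278 -0.025] w 23.6
S-grip F [-0.684 -5.176 -4.358] M [ 0.8863 -0.2809  0.0239] My first/2nd half -0.2813 -0.2806 Fx -0.673 -0.695
grip ang 0.3718 r 77.2
```

Call:
move_arm([
  [-6.5,0,0.3,0,0.1,0],
  [-6.5,0,0.3,0,0.1,0],
  [-6.5,0,0.3,0,0.1,0],
  [-6.5,0,0.3,0,0.1,0],
  [-6.5,0,0.3,0,0.07,0],
])

```text
t: 21.68
ee_pos: [441.8, -141.1, 158.5]
orientation: [-1.867, -1.565, -0.888]
ft_force: [3.2, 10.0, 1.7]
width: 23.5
```

```bash
cat >> h.py <<'E'
def snap(k,n=8):
    a,_=avg(n,f"K{k}.npy"); p,q,o=cur(); tilt=(q*R.from_matrix(R0).inv()).as_rotvec()@SX
    g=p-q.apply([0,0,18.7])-C; ga=np.arctan2(-(g@SY),g[2])
    json.dump([k,float(tilt),float(ga)],open("K.jsonl","a")); open("K.jsonl","a").write("\n")
    rt=q.inv().apply(o["ft_force"]); print(k,"tilt %.4f grip %.4f r %.1f t %.2f"%(tilt,ga,np.hypot(g@SY,g[2]),o["t"]),np.round(rt,1)); return a
E
python3 - <<'E'
from h import *
a=snap(0); show(a,"pics/k0.png"); im=eyes.get_image("top"); cv2.imwrite("pics/k0f.png",im["frame"][:,:,::-1])
E
```

```text
0 tilt 0.8705 grip 0.8674 r 77.1 t 22.08 [-4.7 -2.3 -0.3]
```

View pics/k0f.png

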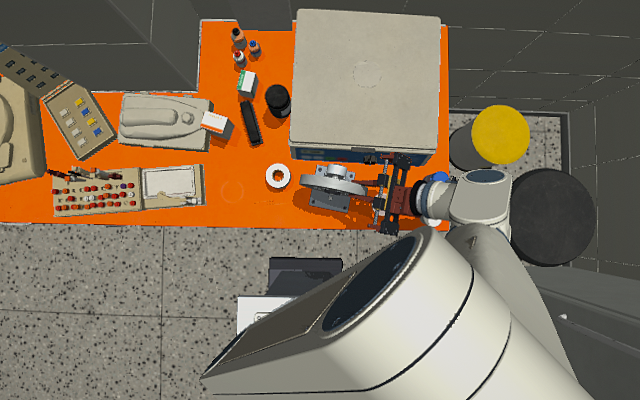

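Call:
move_arm([
  [-4.2,0,0,0,0.07,0],
  [0,0,0,0,0,0],
])

```text
t: 22.3
ee_pos: [441.4, -143.2, 155.7]
orientation: [-1.819, -1.536, -0.934]
ft_force: [-1.7, -2.5, -2.7]
width: 23.7
```

Run:
```python
from h import *
snap(1,6)
```

```text
1 tilt 0.9361 grip 0.9123 r 77.1 t 22.60 [-5.  -1.4  0.9]
```

Call:
move_arm([
  [-4.5,0,0,0,0.07,0],
  [0,0,0,0,0,0],
])

```text
t: 22.77
ee_pos: [441.1, -144.5, 153.9]
orientation: [-1.766, -1.498, -0.986]
ft_force: [-0.7, -2.0, -3.8]
width: 24.1
```

Run:
```python
from h import *
snap(2,6)
```

```text
2 tilt 1.0031 grip 0.9580 r 77.1 t 23.07 [-5.4 -0.6  1.9]
```

Call:
move_arm([
  [-4.5,0,0,0,0.07,0],
  [0,0,0,0,0,0],
])

```text
t: 23.23
ee_pos: [440.8, -145.7, 152.2]
orientation: [-1.713, -1.46, -1.036]
ft_force: [-0.1, -0.5, -4.7]
width: 23.9
```

Run:
```python
from h import *
snap(3,6)
```

```text
3 tilt 1.0706 grip 1.0016 r 77.1 t 23.53 [-5.  -1.5  1.5]
```

Call:
move_arm([
  [-4.5,0,0,0,0.07,0],
  [0,0,0,0,0,0],
])

```text
t: 23.7
ee_pos: [440.6, -146.9, 150.5]
orientation: [-1.659, -1.421, -1.084]
ft_force: [0.0, 0.0, -5.0]
width: 24.1
```

Run:
```python
from h import *
snap(4,6)
```

```text
4 tilt 1.1380 grip 1.0442 r 77.2 t 24.00 [-4.6 -2.3  1.4]
```

Call:
move_arm([
  [-4.5,0,0,0,0.07,0],
  [0,0,0,0,0,0],
])

```text
t: 24.17
ee_pos: [440.3, -148.0, 148.8]
orientation: [-1.604, -1.382, -1.129]
ft_force: [-0.3, 1.3, -6.1]
width: 24.1
```

Run:
```python
from h import *
snap(5,6)
```

```text
5 tilt 1.2053 grip 1.0854 r 77.2 t 24.47 [-5.5 -2.1  0.5]
```

Call:
move_arm([
  [-4.5,0,0,0,0.07,0],
  [0,0,0,0,0,0],
])

```text
t: 24.63
ee_pos: [440.1, -149.0, 147.3]
orientation: [-1.548, -1.342, -1.174]
ft_force: [0.1, 3.0, -6.5]
width: 24.5
```

Run:
```python
from h import *
snap(6,6)
```

```text
6 tilt 1.2730 grip 1.1249 r 77.3 t 24.93 [-5.2 -2.8  0. ]
```

Call:
move_arm([
  [-8,0,0,0,0,0],
  [0,0,0,0,0,0],
])

```text
t: 25.1
ee_pos: [439.8, -150.4, 143.5]
orientation: [-1.545, -1.346, -1.175]
ft_force: [0.4, 3.3, -5.9]
width: 24.3
```

Run:
```python
from h import *
snap(7,6)
```

```text
7 tilt 1.2770 grip 1.1901 r 77.1 t 25.40 [-1.4 -2.9  0. ]
```

Call:
move_arm([
  [-10,0,0,0,0.02,0],
  [0,0,0,0,0,0],
])

```text
t: 25.57
ee_pos: [439.4, -152.8, 136.4]
orientation: [-1.525, -1.332, -1.19]
ft_force: [-0.5, -0.1, -4.7]
width: 24.3
```

Run:
```python
from h import *
snap(8,6)
```

```text
8 tilt 1.2995 grip 1.2875 r 77.0 t 25.87 [-3.5 -3.3  0.1]
```

Call:
move_arm([
  [0,0,0,0,0,0],
  [0,0,0,0,0,0],
  [0,0,0,0,0,0],
  [0,0,-15,0,0,0],
  [0,0,-25,0,0,0],
], hand=-1)

```text
t: 26.28
ee_pos: [434.0, -188.6, 149.6]
orientation: [-1.519, -1.336, -1.191]
ft_force: [-0.1, 0.2, 0.3]
width: 54.3
```

Call:
move_arm([
  [0,0,-20,0,0,0],
  [0,0,0,0,0,0],
  [0,0,0,0,0,0],
])

```text
t: 26.53
ee_pos: [431.5, -214.4, 157.0]
orientation: [-1.522, -1.34, -1.195]
ft_force: [-0.4, 0.5, 0.6]
width: 74.0
```

Run:
```python
from h import *
L=[]
for i in range(7):
    a,sd=avg(8,f"P{i}.npy"); L.append(a)
print(ctrl.get_obs()["t"])
im=eyes.get_image("top"); cv2.imwrite("pics/p.png",im["frame"][:,:,::-1])
m=np.zeros((45,90),bool)
for c in range(312,352):
    e=int(185.0+(c-311)*0.205); m[e-165:e-165+6,c-290]=1
np.save("m.npy",m)
f=lambda a,b: np.sqrt((((a-b).mean(2)[m])**2).mean())
print("settle",[round(f(l,L[-1]),1) for l in L])
Ks=[json.loads(x) for x in open("K.jsonl")]
print("vs S-",round(f(L[-1],np.load("B5.npy")),1))
for k,t,g in Ks: print(k,round(t-.3939,3),round(g-.3718,3),"vs S+",round(f(np.load(f"K{k}.npy"),L[-1]),1),"vs S-",round(f(np.load(f"K{k}.npy"),np.load("B5.npy")),1),"vs prev",round(f(np.load(f"K{k}.npy"),np.load(f"K{max(k-1,0)}.npy")),1))
```

```text
29.3333
settle [np.float64(8.0), np.float64(4.8), np.float64(2.3), np.float64(1.0), np.float64(0.6), np.float64(0.5), np.float64(0.0)]
vs S- 15.3
0 0.477 0.496 vs S+ 12.7 vs S- 17.8 vs prev 0.0
1 0.542 0.54 vs S+ 9.8 vs S- 16.7 vs prev 8.1
2 0.609 0.586 vs S+ 5.4 vs S- 15.6 vs prev 7.3
3 0.677 0.63 vs S+ 7.3 vs S- 14.2 vs prev 6.9
4 0.744 0.672 vs S+ 10.1 vs S- 11.4 vs prev 7.6
5 0.811 0.714 vs S+ 12.3 vs S- 9.2 vs prev 6.9
6 0.879 0.753 vs S+ 13.8 vs S- 6.7 vs prev 5.9
7 0.883 0.818 vs S+ 14.2 vs S- 8.8 vs prev 7.8
8 0.906 0.916 vs S+ 16.0 vs S- 14.5 vs prev 10.4
```

View pics/p.png

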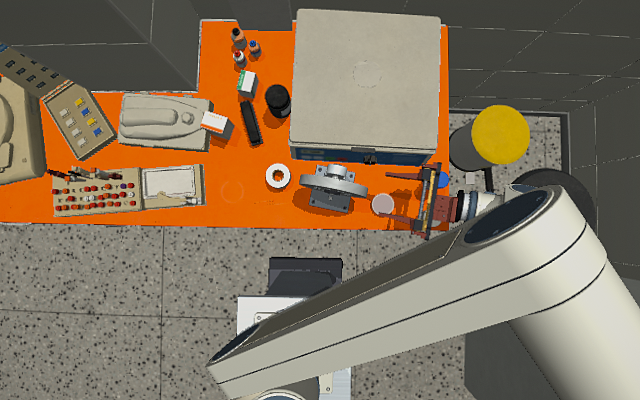

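Run:
```python
from h import *
tang(); p,q=pose(1.29,100); plan(p,q,4)
```

```text
t29.38 ang 1.2665 r 122.5 sx 3.4 tilt(sx,sy,z) 1.3022 -0.0047 0.0529 Ftool [ 0.05 -0.05  0.36] Mtool [-0.003 -0.354 -0.008] w 87.4
[[-0.8, -0.7, 5.6, -0.007, -0.003, 0.01], [-0.7, -0.8, 5.6, -0.007, -0.003, 0.01], [-0.7, -0.8, 5.6, -0.007, -0.003, 0.01], [-0.7, -0.8, 5.6, -0.007, -0.003, 0.01]]
```

Call:
move_arm([
  [-0.8,-1,6,-0.007,-0.003,0.01],
  [-0.8,-1,6,-0.007,-0.003,0.01],
  [-0.8,-1,6,-0.007,-0.003,0.01],
  [-0.8,-0.8,6,-0.007,-0.003,0.01],
  [0,0,0,0,0,0],
])

```text
t: 29.8
ee_pos: [431.3, -188.0, 145.9]
orientation: [-1.575, -1.294, -1.183]
ft_force: [-0.4, -0.4, 1.0]
width: 87.9
```

Run:
```python
from h import *
tang(); p,q=pose(1.29,58); plan(p,q,4)
```

```text
t29.80 ang 1.2963 r 95.7 sx -1.4 tilt(sx,sy,z) 1.2894 -0.0022 -0.0058 Ftool [ 0.88 -0.31 -0.7 ] Mtool [ 0.018 -0.373 -0.081] w 87.9
[[0.2, 0.3, 9.4, 0.001, 0.0, -0.001], [0.2, 0.3, 9.4, 0.001, 0.0, -0.001], [0.2, 0.3, 9.4, 0.001, 0.0, -0.001], [0.2, 0.3, 9.4, 0.001, 0.0, -0.001]]
```

Call:
move_arm([
  [0,0.3,10,0,0,0],
  [0,0.3,9,0,0,0],
  [0,0.3,9,0,0,0],
  [0,0.3,8,0,0,0],
  [0,0,0,0,0,0],
])

```text
t: 30.22
ee_pos: [439.8, -150.1, 134.9]
orientation: [-1.575, -1.294, -1.182]
ft_force: [-0.3, -0.2, -1.0]
width: 87.9
```

Run:
```python
from h import *
tang(); p,q=pose(1.29,57.5); plan(p,q,1)
```

```text
t30.22 ang 1.2981 r 55.3 sx -0.2 tilt(sx,sy,z) 1.2897 -0.0017 -0.0061 Ftool [-0.98 -0.24  0.04] Mtool [ 0.022 -0.422 -0.106] w 87.9
[[0.5, 0.2, -2.2, 0.005, 0.0, -0.004]]
```

Call:
move_arm([
  [0.5,0.2,-2,0,0,0],
  [0,0,0,0,0,0],
  [0,0,0,0,0,0],
  [0,0,0,0,0,0],
  [0,0,0,0,0,0],
], hand=1)

```text
t: 30.63
ee_pos: [440.1, -151.9, 136.0]
orientation: [-1.574, -1.295, -1.182]
ft_force: [-0.1, 0.1, 0.2]
width: 57.8
```

Call:
move_arm([
  [0,0,0,0,0,0],
  [0,0,0,0,0,0],
  [0,0,0,0,0,0],
  [0,0,0,0,0,0],
  [0,0,0,0,0,0],
])

```text
t: 31.05
ee_pos: [440.1, -152.9, 136.1]
orientation: [-1.575, -1.295, -1.183]
ft_force: [-7.4, 1.5, 0.2]
width: 24.5
```

Run:
```python
from h import *
a=snap(20,10); tang()
m=np.load("m.npy"); f=lambda a,b: np.sqrt((((a-b).mean(2)[m])**2).mean())
print("vs S+",f(a,np.load("P6.npy")),[round(f(a,np.load(f"K{k}.npy")),1) for k in range(9)])
```

```text
20 tilt 1.2889 grip 1.2899 r 76.9 t 31.55 [-0.1 -3.4 -4.2]
t31.55 ang 1.2903 r 58.2 sx 0.2 tilt(sx,sy,z) 1.2889 -0.0019 -0.0048 Ftool [-0.1  -3.44 -4.18] Mtool [ 1.088 -0.395 -0.194] w 23.9
vs S+ 0.9793175120214344 [np.float64(12.6), np.float64(9.6), np.float64(5.2), np.float64(7.2), np.float64(10.0), np.float64(12.2), np.float64(13.7), np.float64(14.1), np.float64(15.8)]
```

Call:
move_arm([
  [6.5,0,0.3,0,-0.1,0],
  [6.5,0,0.3,0,-0.1,0],
  [6.5,0,0.3,0,-0.1,0],
  [6.5,0,0.3,0,-0.1,0],
  [6.5,0,0.3,0,-0.1,0],
])

```text
t: 31.97
ee_pos: [442.2, -139.7, 159.1]
orientation: [-1.96, -1.598, -0.797]
ft_force: [0.8, 8.4, -13.4]
width: 24.0
```

```bash
cat >> h.py <<'E'
def cmpB(k,n=8):
    a=snap(k,n); m=np.load("m.npy").copy(); f=lambda a,b: round(float(np.sqrt((((a-b).mean(2)[m])**2).mean())),1)
    print("vs S-",f(a,np.load("B5.npy")),"vs S+",f(a,np.load("P6.npy"))); return a
E
python3 - <<'E'
from h import *
a=cmpB(21); show(a,"pics/k21.png")
E
```

```text
21 tilt 0.7871 grip 0.8050 r 76.6 t 32.37 [ 4.7 -4.5 -9.7]
vs S- 15.9 vs S+ 17.1
```

View pics/k21.png

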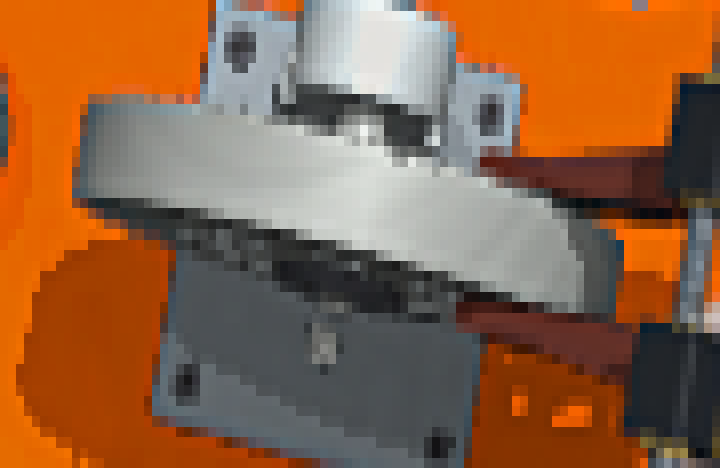

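```bash
sed -i 's/np.load("m.npy").copy();/np.load("m.npy").copy(); m[:,52:]=0;/' h.py
```

Call:
move_arm([
  [7,0,0,0,-0.07,0],
  [0,0,0,0,0,0],
])

```text
t: 32.53
ee_pos: [442.9, -135.5, 163.5]
orientation: [-2.001, -1.63, -0.743]
ft_force: [-3.9, -1.4, 8.0]
width: 24.1
```

Run:
```python
from h import *
cmpB(22)
```

```text
22 tilt 0.7236 grip 0.7285 r 76.7 t 32.93 [ 4.2 -2.4 -6.4]
vs S- 8.2 vs S+ 14.3
```

Call:
move_arm([
  [5,0,0,0,-0.04,0],
  [0,0,0,0,0,0],
])

```text
t: 33.1
ee_pos: [443.3, -133.5, 165.3]
orientation: [-2.024, -1.646, -0.713]
ft_force: [-3.6, -1.7, 6.4]
width: 23.7
```

Run:
```python
from h import *
cmpB(23)
```

```text
23 tilt 0.6889 grip 0.6809 r 76.7 t 33.50 [ 2.2 -3.1 -5.2]
vs S- 2.2 vs S+ 15.3
```

Call:
move_arm([
  [5,0,0,0,-0.04,0],
  [0,0,0,0,0,0],
])

```text
t: 33.67
ee_pos: [443.7, -131.2, 167.1]
orientation: [-2.049, -1.663, -0.679]
ft_force: [-4.2, -2.2, 7.3]
width: 23.8
```

Run:
```python
from h import *
cmpB(24)
```

```text
24 tilt 0.6532 grip 0.6335 r 76.7 t 34.07 [ 1.7 -3.4 -6. ]
vs S- 6.9 vs S+ 14.5
```

Call:
move_arm([
  [5,0,0,0,-0.04,0],
  [0,0,0,0,0,0],
])

```text
t: 34.23
ee_pos: [444.1, -128.7, 168.8]
orientation: [-2.074, -1.681, -0.644]
ft_force: [-3.8, -3.1, 7.9]
width: 24.3
```

Run:
```python
from h import *
cmpB(25)
```

```text
25 tilt 0.6173 grip 0.5855 r 76.8 t 34.63 [ 1.5 -3.6 -5.6]
vs S- 9.1 vs S+ 11.6
```

Call:
move_arm([
  [-7,0,0.3,0,0.09,0],
  [-6.5,0,0.3,0,0.09,0],
  [-6.5,0,0.3,0,0.09,0],
  [-6,0,0.3,0,0.08,0],
  [0,0,0,0,0,0],
])

```text
t: 35.05
ee_pos: [441.2, -145.1, 152.4]
orientation: [-1.802, -1.462, -0.978]
ft_force: [-0.0, 1.9, 0.5]
width: 24.1
```

Run:
```python
from h import *
cmpB(26); gang(); tang()
```

```text
26 tilt 0.9895 grip 0.9538 r 76.7 t 35.45 [-6.7 -2.7  3.1]
vs S- 16.6 vs S+ 16.1
grip ang 0.9538 r 76.7
t35.45 ang 0.9423 r 58.0 sx 0.2 tilt(sx,sy,z) 0.9895 0.0010 -0.0121 Ftool [-6.7  -2.66  3.11] Mtool [ 0.301 -1.781 -0.431] w 23.8
```

Call:
move_arm([
  [-4,0,0,0,0,0],
  [0,0,0,0,0,0],
  [0,0,0,0,0,0],
])

```text
t: 35.7
ee_pos: [441.2, -144.9, 152.7]
orientation: [-1.804, -1.478, -0.97]
ft_force: [-2.1, 0.0, -4.8]
width: 23.6
```

Run:
```python
from h import *
cmpB(27); gang(); tang()
```

```text
27 tilt 0.9913 grip 0.9774 r 76.7 t 36.10 [-3.6 -2.9  0.8]
vs S- 16.8 vs S+ 15.9
grip ang 0.9774 r 76.7
t36.10 ang 0.9729 r 58.0 sx 0.2 tilt(sx,sy,z) 0.9913 0.0005 -0.0096 Ftool [-3.59 -2.94  0.76] Mtool [ 0.385 -1.147 -0.349] w 24.2
```

Call:
move_arm([
  [-2.5,0,0,0,0,0],
  [0,0,0,0,0,0],
  [0,0,0,0,0,0],
  [0,0,0,0,0,0],
])

```text
t: 36.43
ee_pos: [441.1, -145.5, 151.7]
orientation: [-1.801, -1.474, -0.974]
ft_force: [-1.0, 1.0, -1.2]
width: 24.2
```

Run:
```python
from h import *
cmpB(28); gang(); a=cmpB(29); gang(); tang(); print(np.abs(ctrl.get_obs()["qvel"]).max())
im=eyes.get_image("top"); cv2.imwrite("pics/end.png",im["frame"][:,:,::-1])
```

```text
28 tilt 0.9955 grip 0.9925 r 76.7 t 36.83 [-0.8 -1.3  0.1]
vs S- 17.0 vs S+ 15.5
grip ang 0.9925 r 76.7
29 tilt 0.9956 grip 0.9928 r 76.7 t 37.23 [-1.2 -1.6  0.7]
vs S- 17.0 vs S+ 15.5
grip ang 0.9928 r 76.7
t37.23 ang 0.9919 r 58.0 sx 0.2 tilt(sx,sy,z) 0.9956 0.0006 -0.0096 Ftool [-1.23 -1.62  0.67] Mtool [ 0.5   -0.691 -0.379] w 24.0
0.001036111868044328
```

View pics/end.png

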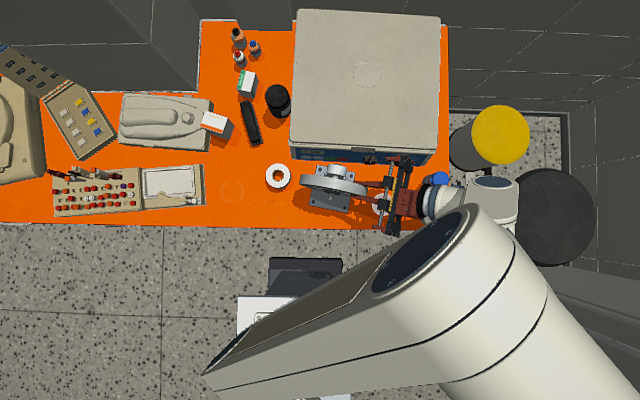

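Run:
```python
from workcell import ctrl
print(ctrl.close_job(), ctrl.get_obs()["t"])
```

```text
the job is handed in; nothing more can be done
the job is handed in; nothing more can be done
```

I found the heavy side, turned the wheel so it points straight down at the pointer, and handed in with the wheel still gripped there at rest, at about 37 s.

- **Method:** I let the wheel fall from the counter-clockwise side and then from the clockwise side, and recorded where it stopped each time. I measured both stops in the same grip: the clockwise one as it was gripped, and the other by turning the wheel until its picture matched. They lay at grip angles of about 1.290 and 0.680 rad. That puts each stop 0.305 rad short of heavy side down, inside the stated 0.29 to 0.43, and the midpoint at 0.985 rad.
- **Last checks:**
  - The wheel is held at a grip angle of 0.993 rad, about 0.008 rad past the midpoint.
  - The angle did not drift over 0.4 s, and the joint speeds were about 0.001 rad/s.
  - The sideways force on the grip was about 1 N.
  - In the last picture, the other items I could see had not moved. The arm hid some of the right end of the bench.
- **What disagreed:**
  - Feeling the torque was too noisy to use on its own, because turning the grip put its own loads on the force reading. It only roughly suggested which way "down" lay.
  - I could not make out the dimple from either camera.
  - The pads sometimes pivoted on the wheel, so tool tilt and grip angle differed by up to 0.15 rad along the way. I trusted the grip angle because the pictures agreed with it. At the end the two agreed within 0.003 rad.

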